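Seat the probed heating block in its locating corner and hold it

ROBOT

A 6-joint arm with a two-finger parallel gripper is mounted at the origin on the work surface. World frame = base frame: x ahead of the robot, y to its left, z up, the work surface at z = 0. Lengths are in m, angles in rad, forces in N, time in s.
With the tool pointing down it reaches from about 0.375 to 0.975 m from the base axis. Payload 3.8 kg.
Tool frame: the origin (TCP) lies midway between the tips of the shut fingers; the grasp point (between the pads) lies 19 mm behind it (grasp_offset is the distance from the TCP to the grasp point, in m); z points along the fingers, y is the direction in which the jaws open and shut (so a half turn about z gives the same grasp; the last joint's range is limited). The gripper opens to 85 mm and grips with 20 to 120 N. Pads are 22 mm wide; open, the fingers measure 114 mm over their backs; the gripper's body (76 mm by 85 mm) begins 54 mm behind the grasp point. The pads swing forward as they close: fully open they stand 13 mm farther back than shut.
Start: joints at [-1.256, 0.264, 1.604, -0, 1.274, -0.037], TCP at [0.233, -0.634, 0.231] pointing down, gripper open.
Joint ranges: [-2.63, 2.63], [-0.94, 2.18], [0.31, 2.57], [-1.31, 4.45], [0, 2.66], [-2.55, 2.55]. Speed limits (rad/s): [2.57, 2.57, 3.14, 3.14, 3.14, 3.14].

INTERFACE

Orientations are given as a rotation vector (axis times angle).
In Python, from bench import observe, get_image, calibration, sign_off, look_for, outline_of, place_of, grasp_offset gives the robot as it stands.
- The arm moves only by the shell command python3 -m crank 'ROWS'. ROWS is JSON, a list of rows, each a list of 7 numbers: the finger opening in mm, from 0 to 85.4, then the shift along the tool's x, y, z in units of 30 mm (1.0 is 30 mm), then the turn, a rotation vector about the tool's x, y, z in units of 5 degrees (1.0 is 5 degrees). A call has 1 to 8 rows; each row shifts and turns the commanded pose from where the row before left it, along the tool's axes as they then stand; what a row does not reach is not made up. A row lasts 1/12 s, in which the tool goes at most 41.7 mm and 7.16 degrees, less where a joint would pass 70% of its speed; a pose out of reach is approached as far as the arm can. A call is refused whole if a number of a shift passes 1 or a number of a turn 1, either way. A call with a gripper value outside its range is refused whole. The fingers move at their own pace and stop on an object; the grip force is fixed at half the most. Time passes only in rows, so rows that do not move let the fingers close. It gives the time, the measured TCP pose, the force and the opening at its end, in the units of the state.
- observe(): the state, without advancing time (a new reading comes with each control period).
- get_image(name): name is "scene" or "side" or "wrist"; returns the picture (400x640x3 uint8, red, green, blue); there is no depth.
- calibration(name): a dict with "K" (3x3 intrinsics, pixels), "rvec" (rotation vector, rad) and "tvec" (3), from world to camera coordinates, as OpenCV has them; the wrist camera has in their place "T_tool_cam" (4x4, takes a point from camera to tool coordinates, whose origin is the TCP and whose axes are the flange's). Camera axes: x right, y down, z forward; pixel columns grow to the right and rows downward; lengths in m; the calibration is good to about 2 mm. The wrist camera is an equidistant fisheye: a pixel r from the principal point sees the ray r / f radians off the axis. A picture is of the moment at which its call begins: read the wrist's pose just before it. calibration takes no time and is no camera call.
- sign_off(): hands the job in, once; it reports no verdict.
Trained networks look in the newest picture that a camera, given by its name, has taken for a name from the list of things; names that differ only in an ending like _2 or _b are one class to them, and where a whole thing is asked for, a point or a joint stands for the part that bears it (a point fixed in the world has none). Each returns a list of dicts, best first, with "confidence" (0 to 1); they miss things now and then, are a little off and sometimes report something else, mostly with a low value. They report only what shows in the picture. A call takes as long as a camera call. They do not tell look-alikes from the thing itself.
- look_for(camera, thing): "location" ([column, row] in pixels, amid what is visible of it).
- outline_of(camera, thing): "pixels" (400x640 bool, what is visible of it) and "location" ([column, row] in pixels, amid what is visible of it).
- place_of(camera, thing): "location" ([column, row] in pixels: a listed point, or the origin of a listed thing).
The state is a dict: "clock": time; "joint_pos": joint angles; "dq": joint speeds; "tau": joint torques, N m; "tool_pos": TCP position; "tool_rot": TCP orientation; "force": force on the tool from outside, world axes, zero at the start; "wrist_torque": the same for the moment, N m; "grip_width": opening from 0.0 (shut) to 1.0 (fully open).
Only numpy, scipy, OpenCV 4.12 (cv2) and the standard library are available. Lean on these libraries where they do the work, as an engineer would, in place of code of your own. Each camera call takes 0.05 s, during which the arm holds its last target. There are 200 camera calls.

TASK

In the fume hood, take the temperature probe out of its white rack and stand it upright in the well of the aluminium heating block, all the way down, and let go of it. Then bring the block, with the probe standing in it, into the corner of the two low steel fences, flat on the bench, long side along the long fence and end against the short one, and finish while still pressing it firmly against both fences at once: do not let go or back off. Leave the beaker, the flask and the brown jar where they stand.

Things in the scene. Friction and masses are not known exactly. Their poses are not given: they have to be found in the camera images.
- block_mid (a point): Middle of the loose aluminium heating block: 115 long (x), 44 wide (y), 0.5 to 0.75 kg, starting flat on the bench. Point: mid-length, mid-width, 30 mm above the underside. Tall solid part, 60 mm high, x = -57.5 to 2.5; low step with the well, 40 mm high, x = 2.5 to 57.5. Tall part, 44 mm across: grip it there, above the height of the fences.
- block: The same heating block; origin at the centre of its underside, axes as for block_mid.
- well (a point): Mouth centre of the well in the block's low step: round upright hole, 16 mm wide, 36 mm deep, 2 mm chamfer; 36 mm along +x from the block's middle, 40 mm above its underside. Axes as the block's. The probe goes in foot down until its foot stands on the bottom.
- probe_mid (a point): Middle (half-way up) of the temperature probe: loose, round steel sheath 12 mm thick, 75 mm long, foot tapered to 6 mm, with a grey round head 20 mm thick, 30 mm high; 105 mm overall, 50 g. z points along it to the head; head centre 37.5 mm above this point. Starts upright in the rack, foot 10 mm above the bench.
- probe_tip (a point): Tip of the probe's foot, 52.5 mm below its middle.
- rack: White plastic rack fixed to the bench, 60 x 60 x 45 mm high, with one upright hole 13.5 mm wide and 35 mm deep in the middle of its top; it holds the probe at the start. Origin at the centre of its underside.
- corner: Locating corner fixed to the bench: two rigid steel fences 24 mm high, 12 mm thick. Origin: inner corner, at bench height. Long fence: 120 mm along -x, face in the plane y = 0. Short fence: 60 mm along -y, face in the plane x = 0. The block belongs at negative x and y: when home its middle is at x = -57.5, y = -22 mm, either end first. Push to +x and +y.
- fence_long: The long fence of the corner; same origin and axes as corner.
- fence_short: The short fence of the corner; same origin and axes as corner.
- beaker: Bystander: glass beaker, 68 mm across, 85 mm high; origin at the centre of its underside.
- flask: Bystander: round flask in a cork ring, 84 mm across, 122 mm high; origin at the centre of its underside.
- reagent: Bystander: brown jar with black cap, 54 mm across, 85 mm high; origin at the centre of its underside.
- probe: The same probe; origin at the tip of its foot, z along it to the head.
Things that resemble listed ones, but are neither listed nor needed, are in the scene too. Of the things like the probe, leave any that is blue, green or red; of the rest the smaller one is meant.

How it is judged:
By the outcome, as a careful person would: the job done as asked, in the order asked, and still so for the second after the job is handed in, while the arm keeps its last pose, push and grip.
It also fails if it takes over 72 s, if anything falls off the work surface, if the arm or the gripper's body presses on something with over 40 N, if the wrist force passes 120 N, or if a joint passes its speed limit or range.

## Working session

There is one attempt and no reset: what is moved stays moved. The work goes in short steps, Python scripts to look and compute and a shell command to move; the robot and the scene stay as the last step left them, time stands still between calls to the robot, and variables do not carry over. Pictures are saved under pics/ and viewed, about 8 in all and at most 12, crops included, and the job is handed in when it is done.

```bash
mkdir -p pics; ls; cat > h.py <<'E'
import numpy as np, cv2
from scipy.spatial.transform import Rotation as R
from bench import *
def ray(cam,px,st=None):
    c=calibration(cam);K=np.array(c["K"],float)
    if cam=="wrist":
        d=np.array([(px[0]-K[0,2])/K[0,0],(px[1]-K[1,2])/K[1,1]]);r=np.linalg.norm(d)
        v=np.array([*(d/max(r,1e-9)*np.sin(r)),np.cos(r)])
        T=np.array(c["T_tool_cam"]);Rt=R.from_rotvec(st["tool_rot"]).as_matrix()
        return Rt@T[:3,3]+st["tool_pos"],Rt@T[:3,:3]@v
    Rm=R.from_rotvec(np.ravel(c["rvec"])).as_matrix();t=np.ravel(c["tvec"])
    return -Rm.T@t,Rm.T@np.linalg.inv(K)@[px[0],px[1],1]
def atz(cam,px,z,st=None):
    o,d=ray(cam,px,st);return o+d*(z-o[2])/d[2]
def proj(cam,P,st=None):
    c=calibration(cam);K=np.array(c["K"],float);P=np.atleast_2d(P).astype(float)
    if cam=="wrist":
        T=np.array(c["T_tool_cam"]);Rt=R.from_rotvec(st["tool_rot"]).as_matrix()
        q=(P-st["tool_pos"])@Rt;q=(q-T[:3,3])@T[:3,:3]
        r=np.hypot(q[:,0],q[:,1]);th=np.arctan2(r,q[:,2])
        return np.c_[K[0,2]+K[0,0]*th*q[:,0]/r,K[1,2]+K[1,1]*th*q[:,1]/r]
    return cv2.projectPoints(P,np.ravel(c["rvec"]),np.ravel(c["tvec"]),K,None)[0][:,0]
def tri(rays):
    A=0;b=0
    for o,d in rays:
        d=d/np.linalg.norm(d);M=np.eye(3)-np.outer(d,d);A=A+M;b=b+M@o
    return np.linalg.solve(A,b)
def save(cam,name,box=None,s=1):
    im=get_image(cam);i=im if box is None else im[box[1]:box[3],box[0]:box[2]]
    cv2.imwrite("pics/"+name,cv2.resize(i[:,:,::-1],None,fx=s,fy=s,interpolation=2));return im
E
python3 - <<'E'
from h import *
np.set_printoptions(precision=3,suppress=True)
st=observe();print(st)
ims=[]
Z=dict(block_mid=.03,well=.04,probe_mid=.0625,rack=0,corner=0,beaker=0,flask=0,reagent=0)
for cam in ["scene","side","wrist"]:
    im=get_image(cam);ims.append(im)
    for k,z in Z.items():
        for r in place_of(cam,k)[:4]:
            if r["confidence"]>.2: print(cam,k,np.round(r["location"]),round(r["confidence"],2),atz(cam,r["location"],z,st))
for n,i in zip("abc",ims): cv2.imwrite(f"pics/{n}.png",i[:,:,::-1])
cv2.imwrite("pics/ab.png",cv2.resize(np.vstack(ims[:2]),(480*2*5//6,500*2*5//6*0+600))[:,:,::-1]) if 0 else None
print(calibration("scene"),calibration("wrist"),grasp_offset)
E
```

```text
pics
{'clock': 0.0, 'joint_pos': array([-1.256,  0.265,  1.605, -0.   ,  1.274, -0.037]), 'dq': array([ 0.   ,  0.   , -0.   , -0.001,  0.   ,  0.001]), 'tau': array([ -0.001, -51.511, -36.731,   0.   ,   0.013,  -0.   ]), 'tool_pos': array([ 0.232, -0.633,  0.23 ]), 'tool_rot': array([-3.091, -0.549,  0.   ]), 'force': array([ 0.727, -0.465, -0.414]), 'wrist_torque': array([-0.034,  0.004,  0.015]), 'grip_width': 0.9977032351916518}
scene block_mid [221. 228.] 0.56 [ 0.54  -0.321  0.03 ]
scene block_mid [295. 210.] 0.3 [ 0.527 -0.104  0.03 ]
scene well [226. 233.] 0.9 [ 0.577 -0.312  0.04 ]
scene well [298. 208.] 0.22 [ 0.533 -0.096  0.04 ]
scene probe_mid [291. 173.] 0.74 [ 0.373 -0.065  0.062]
scene probe_mid [260. 197.] 0.6 [ 0.474 -0.195  0.062]
scene probe_mid [270. 184.] 0.5 [ 0.413 -0.146  0.062]
scene probe_mid [297. 192.] 0.41 [ 0.486 -0.084  0.062]
scene rack [296. 209.] 0.64 [ 0.484 -0.088  0.   ]
scene corner [418. 219.] 0.67 [0.658 0.237 0.   ]
scene corner [419. 221.] 0.66 [0.667 0.233 0.   ]
scene beaker [355. 260.] 0.97 [ 0.75  -0.017  0.   ]
scene flask [152. 259.] 
[... 610 characters left out ...]
ide beaker [354. 197.] 0.61 [ 0.513 -0.143  0.   ]
side flask [379. 145.] 0.73 [ 0.565 -0.491  0.   ]
side flask [296. 346.] 0.37 [0.404 0.413 0.   ]
side reagent [295. 343.] 0.79 [0.409 0.407 0.   ]
{'K': array([[393.667,   0.   , 318.444],
       [  0.   , 393.667, 205.169],
       [  0.   ,   0.   ,   1.   ]]), 'rvec': array([ 1.859,  1.281, -0.653]), 'tvec': array([-0.162, -0.265,  1.597])} {'K': array([[309.707,   0.   , 319.362],
       [  0.   , 309.707, 202.524],
       [  0.   ,   0.   ,   1.   ]]), 'T_tool_cam': array([[-0.001, -0.95 , -0.312,  0.08 ],
       [ 1.   , -0.001,  0.   , -0.001],
       [-0.001, -0.312,  0.95 , -0.141],
       [ 0.   ,  0.   ,  0.   ,  1.   ]])} 0.0187
```

```bash
python3 - <<'E'
import cv2,numpy as np
a=cv2.imread("pics/a.png")[130:300,120:460];b=cv2.imread("pics/b.png")[110:300,200:440]
a=cv2.resize(a,(600,300),interpolation=2);b=cv2.resize(b,(600,475)) [:300]
cv2.imwrite("pics/ab.png",np.vstack([a,b]))
E
```

```text
(no output)
```

View pics/ab.png

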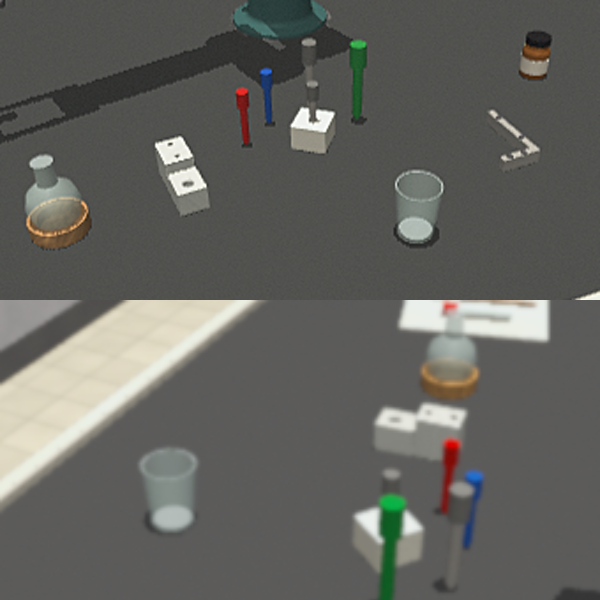

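View pics/b.png

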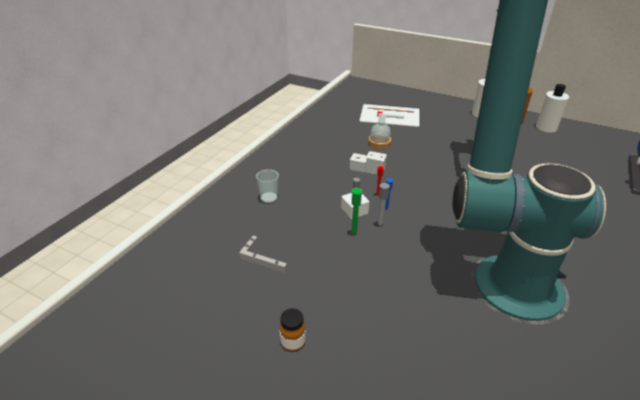

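The pictures show the grey probe in the white rack (scene ≈ 297,192). Red, blue, green and a larger grey probe stand behind it. The block is at ≈ (221,228) and the corner at ≈ (418,219). I'll move up for a wrist look.

```bash
python3 -m crank '[[85,0.9,-0.95,-0.36,0,0,0],[85,0.9,-0.95,-0.36,0,0,0],[85,0.9,-0.95,-0.36,0,0,0],[85,0.9,-0.95,-0.36,0,0,0],[85,0.9,-0.95,-0.36,0,0,0],[85,0.9,-0.95,-0.36,0,0,0],[85,0.9,-0.95,-0.36,0,0,0],[85,0.9,-0.95,-0.36,0,0,0]]'
python3 -m crank '[[85,0.9,-0.95,-0.36,0,0,0],[85,0.9,-0.95,-0.36,0,0,0],[85,0.9,-0.95,-0.36,0,0,0],[85,0,0,0,0,0,0],[85,0,0,0,0,0,0]]'
python3 - <<'E'
from h import *
np.set_printoptions(precision=3,suppress=True)
st=observe();print(st["tool_pos"],st["tool_rot"])
save("wrist","w1.png")
Z=dict(block_mid=.03,well=.04,probe_mid=.0625,rack=0,corner=0)
for k,z in Z.items():
    for r in place_of("wrist",k)[:5]:
        if r["confidence"]>.2: print(k,np.round(r["location"]),round(r["confidence"],2),atz("wrist",r["location"],z,st))
E
```

```text
clock: 2.02
tool_pos: [0.3571, -0.3434, 0.3184]
tool_rot: [3.093, 0.549, 0.001]
force: [0.5, -0.4, -0.1]
grip_width: 0.992
clock: 2.43
tool_pos: [0.4045, -0.2355, 0.3514]
tool_rot: [3.09, 0.557, 0.003]
force: [-0.3, 0.9, -1.4]
grip_width: 0.996
[ 0.404 -0.235  0.351] [3.09  0.557 0.003]
block_mid [401.  94.] 0.87 [ 0.541 -0.316  0.03 ]
block_mid [245.  70.] 0.26 [ 0.493 -0.086  0.03 ]
well [409.  71.] 0.81 [ 0.577 -0.312  0.04 ]
probe_mid [168.  83.] 0.82 [0.444 0.016 0.062]
probe_mid [259. 135.] 0.74 [ 0.411 -0.143  0.062]
probe_mid [197. 128.] 0.71 [ 0.392 -0.052  0.062]
probe_mid [241.  72.] 0.64 [ 0.487 -0.09   0.062]
probe_mid [248.  70.] 0.55 [ 0.494 -0.098  0.062]
rack [245.  76.] 0.65 [ 0.485 -0.081  0.   ]
```

View pics/w1.png

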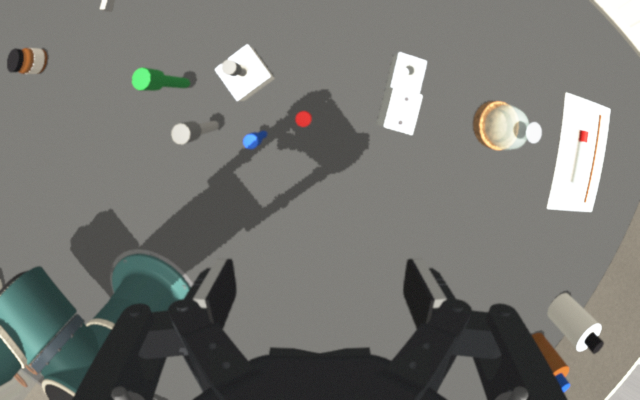

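The wrist picture shows the rack with the grey probe at ≈ (240,72). The block is at (401,94), with the well end away from the robot. Green, big grey, blue and red stand around the rack. Next I compute the neighbours' positions and the corner axes.

```bash
python3 - <<'E'
from h import *
np.set_printoptions(precision=3,suppress=True)
st=observe()
for n,b,t in [("grey",(217,127),(181,133)),("green",(188,84),(142,79)),("blue",(264,133),(251,141)),("red",(304,119),(304,119))]:
    B=atz("wrist",b,0,st);o,d=ray("wrist",t,st)
    # height where the top ray is nearest above base
    s=((B-o)[:2]@d[:2])/(d[:2]@d[:2]);print(n,B,"top",o+d*s)
for p in [(398,192),(426,215),(405,222),(398,192)]: print(p,atz("scene",p,.024))
a=cv2.imread("pics/a.png")[180:235,385:440];b=cv2.imread("pics/b.png")[228:278,232:292]
cv2.imwrite("pics/cor.png",np.hstack([cv2.resize(a,(400,400),interpolation=2),cv2.resize(b,(400,400),interpolation=2)]))
def blockyaw():
    for cam in["wrist"]:
        r=outline_of(cam,"block")[0];m=r["pixels"].astype(np.uint8)
        c=max(cv2.findContours(m,0,2)[0],key=cv2.contourArea)[:,0]
        P=np.array([atz(cam,p,.05,st)[:2] for p in c.astype(float)],np.float32)
        print("block",cv2.minAreaRect(P),r["confidence"])
get_image("wrist");blockyaw()
r=outline_of("wrist","rack")[0];c=max(cv2.findContours(r["pixels"].astype(np.uint8),0,2)[0],key=cv2.contourArea)[:,0]
print("rack",cv2.minAreaRect(np.array([atz("wrist",p,.045,st)[:2] for p in c.astype(float)],np.float32)))
E
```

```text
grey [ 0.39  -0.064  0.   ] top [ 0.394 -0.062  0.138]
green [0.444 0.008 0.   ] top [0.446 0.008 0.146]
blue [ 0.405 -0.142  0.   ] top [ 0.404 -0.143  0.099]
red [ 0.447 -0.195  0.   ] top [ 0.447 -0.195 -0.   ]
(398, 192) [0.539 0.234 0.024]
(426, 215) [0.675 0.247 0.024]
(405, 222) [0.683 0.171 0.024]
(398, 192) [0.539 0.234 0.024]
block ((0.5413695573806763, -0.3140149414539337), (0.11378501355648041, 0.056447796523571014), 6.986442565917969) 0.71
rack ((0.4881402850151062, -0.0891055092215538), (0.06708776205778122, 0.06195376068353653), 55.054481506347656)
```

View pics/cor.png

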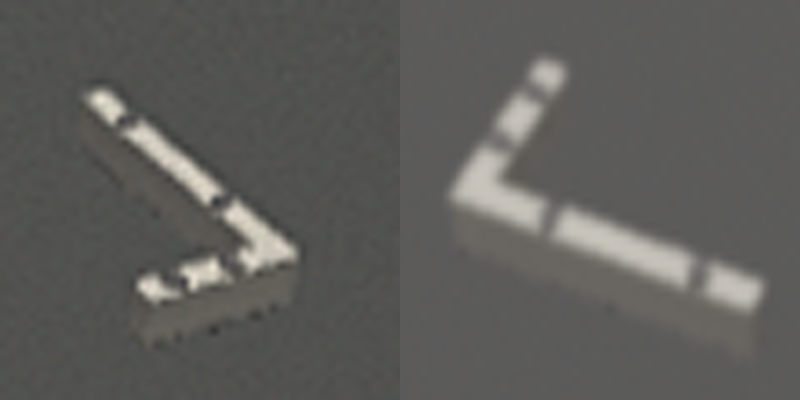

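```bash
python3 -m crank '[[60,0,0,0,0,0,0.9],[60,0,0,0,0,0,0.9],[60,0,0,0,0,0,0.9],[60,0.55,-0.76,0.67,0,0,0],[60,0.55,-0.76,0.67,0,0,0],[60,0.55,-0.76,0.67,0,0,0],[60,0.55,-0.76,0.67,0,0,0],[60,0.55,-0.76,0.67,0,0,0]]'
python3 -m crank '[[60,0.55,-0.76,0.67,0,0,0],[60,0,0,0,0,0,0],[60,0,0,0,0,0,0],[60,0,0,0,0,0,0]]'
cat >> h.py <<'E'
np.set_printoptions(precision=4,suppress=True)
def units(d,st):  # world displacement -> tool units
    return R.from_rotvec(st["tool_rot"]).as_matrix().T@np.asarray(d)/.03
def yaw(st):
    x=R.from_rotvec(st["tool_rot"]).as_matrix();return np.degrees(np.arctan2(x[1,0],x[0,0])),x[:,2]
def cloud(cam,thing,z,st,i=0):
    r=outline_of(cam,thing)[i];c=max(cv2.findContours(r["pixels"].astype(np.uint8),0,2)[0],key=cv2.contourArea)[:,0]
    return np.array([atz(cam,p,z,st)[:2] for p in c.astype(float)],np.float32),r
E
python3 - <<'E'
from h import *
st=observe();print(st["tool_pos"],yaw(st))
save("wrist","w2.png")
for k,z in dict(probe_mid=.0625,probe=.01,rack=0,).items():
    for r in place_of("wrist",k)[:3]:
        print(k,np.round(r["location"]),round(r["confidence"],2),atz("wrist",r["location"],z,st))
P,r=cloud("wrist","probe",.115,st);print(r["location"],r["confidence"],cv2.minAreaRect(P))
P,r=cloud("wrist","rack",.045,st);print(r["location"],r["confidence"],cv2.minAreaRect(P))
E
```

```text
clock: 3.55
tool_pos: [0.4724, -0.1136, 0.2487]
tool_rot: [3.136, 0.18, 0.001]
force: [0.3, -0.7, -0.0]
grip_width: 0.703
clock: 3.88
tool_pos: [0.4859, -0.0903, 0.2298]
tool_rot: [3.136, 0.183, -0.0]
force: [0.4, 0.4, 0.5]
grip_width: 0.707
[ 0.4859 -0.0903  0.2298] (np.float64(6.663700751813919), array([-0.0003, -0.0006, -1.    ]))
probe_mid [318. 182.] 0.9 [ 0.4863 -0.0882  0.0625]
probe_mid [408. 218.] 0.87 [ 0.4583 -0.1908  0.0625]
probe_mid [283. 259.] 0.83 [ 0.3924 -0.0589  0.0625]
probe [287. 234.] 0.93 [ 0.3998 -0.0582  0.01  ]
probe [395. 199.] 0.91 [ 0.4623 -0.1875  0.01  ]
probe [314. 170.] 0.71 [ 0.4874 -0.0831  0.01  ]
rack [317. 171.] 0.61 [ 0.4842 -0.0874  0.    ]
[279.0, 278.8] 0.94 ((0.4063790738582611, -0.05803554505109787), (0.027676673606038094, 0.08694430440664291), 87.30650329589844)
[316.4, 169.9] 0.79 ((0.4911014437675476, -0.0849093422293663), (0.062230031937360764, 0.0634230300784111), 54.5609245300293)
```

View pics/w2.png

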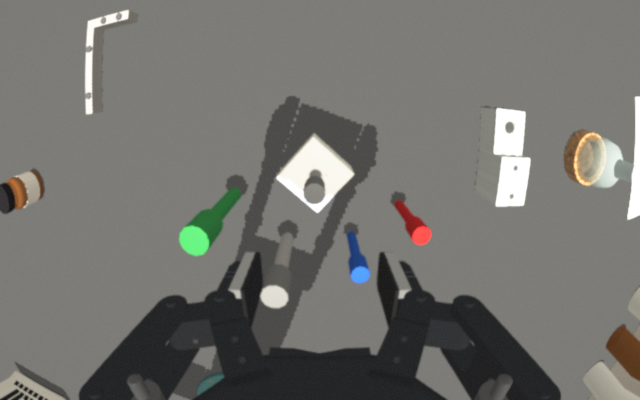

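The picture confirms the probe head directly ahead of the gripper at (315,190). All neighbours are at least 9 cm away. Descend and grip.

```bash
python3 -m crank '[[60,0.005,-0.011,0.62,0,0,0],[60,0.005,-0.011,0.62,0,0,0],[60,0.005,-0.011,0.62,0,0,0],[60,0.005,-0.011,0.62,0,0,0],[60,0.005,-0.011,0.62,0,0,0],[60,0.005,-0.011,0.62,0,0,0],[60,0.005,-0.011,0.62,0,0,0],[60,0.005,-0.011,0.62,0,0,0]]'
python3 -m crank '[[60,0,0,0,0,0,0],[60,0,0,0,0,0,0],[5,0,0,0,0,0,0],[5,0,0,0,0,0,0],[5,0,0,0,0,0,0],[5,0,0,0,0,0,0],[5,0,0,0,0,0,0],[5,0,0,0,0,0,0]]'
python3 -m crank '[[5,0,0,0,0,0,0],[5,0,0,0,0,0,0],[5,0,0,0,0,0,0]]'
```

```text
clock: 4.85
tool_pos: [0.487, -0.0875, 0.0804]
tool_rot: [3.136, 0.181, 0.002]
force: [0.3, 0.2, 0.3]
grip_width: 0.705
clock: 5.52
tool_pos: [0.488, -0.0869, 0.0823]
tool_rot: [3.136, 0.182, 0.004]
force: [-0.2, 1.2, 6.5]
grip_width: 0.216
clock: 5.77
tool_pos: [0.488, -0.0869, 0.0823]
tool_rot: [3.136, 0.182, 0.004]
force: [-0.4, 1.1, 6.8]
grip_width: 0.215
```

```bash
python3 -m crank '[[5,0,0,-0.5,0,0,0],[5,0,0,-0.7,0,0,0],[5,0,0,-0.7,0,0,0],[5,0,0,-0.77,0,0,0],[5,0,0,0,0,0,0]]'
python3 -m crank '[[5,0.23,0.95,0,0,0,0],[5,0.23,0.95,0,0,0,0],[5,0.23,0.95,0,0,0,0],[5,0.23,0.95,0,0,0,0],[5,0.23,0.95,0,0,0,0],[5,0.23,0.95,0,0,0,0],[5,0.23,0.95,0,0,0,0],[5,0,0,0,0,0,0]]'
python3 -m crank '[[5,0,0,0,0,0,0],[5,0,0,0,0,0,0],[5,0,0,0,0,0,0]]'
python3 - <<'E'
from h import *
st=observe();print(st["tool_pos"],yaw(st),st["force"])
im=save("wrist","w3.png")
for cam in ["wrist","scene","side"]:
  if cam!="wrist": cv2.imwrite(f"pics/{cam}3.png",get_image(cam)[:,:,::-1])
  for k,z in dict(well=.04,block_mid=.03,probe_tip=st["tool_pos"][2]-.073,probe_mid=st["tool_pos"][2]-.02).items():
    for r in place_of(cam,k)[:2]:
        print(cam,k,np.round(r["location"]),round(r["confidence"],2),atz(cam,r["location"],z,st))
E
```

```text
clock: 6.18
tool_pos: [0.4902, -0.0878, 0.1659]
tool_rot: [3.133, 0.183, 0.013]
force: [0.7, 0.2, 1.2]
grip_width: 0.217
clock: 6.85
tool_pos: [0.5591, -0.2843, 0.1599]
tool_rot: [3.134, 0.178, 0.002]
force: [0.8, 0.6, 0.7]
grip_width: 0.219
clock: 7.1
tool_pos: [0.5571, -0.2783, 0.16]
tool_rot: [-3.135, -0.183, 0.002]
force: [0.6, 0.4, -0.5]
grip_width: 0.216
[ 0.5571 -0.2783  0.16  ] (np.float64(6.689825313464952), array([-0.0014,  0.001 , -1.    ])) [ 0.5537  0.3875 -0.4898]
wrist well [359. 178.] 0.93 [ 0.5776 -0.3096  0.04  ]
wrist block_mid [357. 210.] 0.86 [ 0.5441 -0.3146  0.03  ]
wrist probe_tip [ 95. 242.] 0.92 [ 0.5023 -0.0706  0.087 ]
wrist probe_tip [141. 287.] 0.79 [ 0.4634 -0.1187  0.087 ]
wrist probe_mid [114. 315.] 0.97 [ 0.4704 -0.1219  0.14  ]
wrist probe_mid [225. 286.] 0.84 [ 0.5212 -0.2212  0.14  ]
scene well [228. 232.] 0.73 [ 0.5754 -0.3084  0.04  ]
scene block_mid [222. 227.] 0.59 [ 0.5365 -0.3176  0.03  ]
scene probe_tip [256. 215.] 0.66 [ 0.5882 -0.2312  0.087 ]
scene probe_tip [324. 193.] 0.57 [ 0.5552 -0.0267  0.087 ]
scene probe_mid [324. 175.] 0.84 [ 0.5423 -0.0239  0.14  ]
scene probe_mid [295. 176.] 0.72 [ 0.5193 -0.1001  0.14  ]
side well [356. 158.] 0.68 [ 0.5776 -0.3006  0.04  ]
side block_mid [366. 165.] 0.84 [ 0.5365 -0.2915  0.03  ]
side probe_tip [353. 234.] 0.78 [0.4069 0.11   0.087 ]
side probe_tip [359. 150.] 0.64 [ 0.5592 -0.2818  0.087 ]
side probe_mid [354. 215.] 0.82 [0.4116 0.0994 0.14  ]
side probe_mid [382. 204.] 0.7 [0.3654 0.0248 0.14  ]
```

View pics/w3.png

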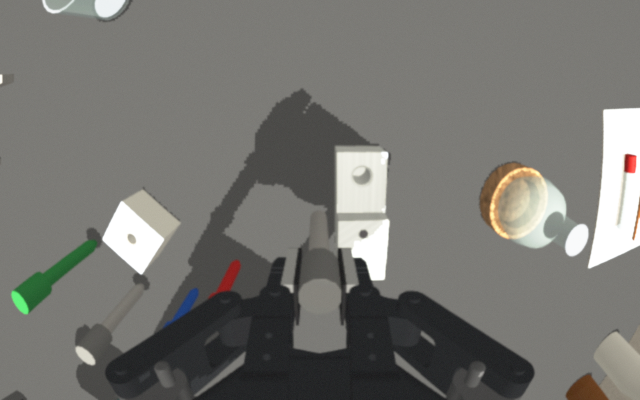

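The probe is held straight: foot ≈ (318,212), head ≈ (319,290). The well mouth is at ≈ (361,174).

```bash
python3 - <<'E'
from h import *
st=observe();t=st["tool_pos"]
print("tip",atz("wrist",(318,211),t[2]-.0725,st),"well",atz("wrist",(361,174),.04,st),atz("wrist",(359,178),.04,st))
print("headtop",atz("wrist",(319,292),t[2]+.0345,st), proj("wrist",[t-[0,0,.0725]],st))
w=atz("wrist",(360.5,175),.04,st)
im=cv2.imread("pics/w3.png");g=cv2.GaussianBlur(cv2.cvtColor(im[160:190,345:378],6),(3,3),0)
ys,xs=np.where(g<g.max()*.62);print(xs.mean()+345,ys.mean()+160,len(xs));print(g[::3,::3])
E
```

```text
tip [ 0.5606 -0.2775  0.0882] well [ 0.5816 -0.3126  0.04  ] [ 0.5779 -0.3114  0.04  ]
headtop [ 0.5636 -0.2779  0.1952] [[320.2591 214.8761]]
365.5833333333333 176.0 60
[[237 239 238 237 238 236 237 239 236 238 240]
 [237 238 237 236 238 235 235 238 236 237 239]
 [237 238 237 234 224 216 214 216 231 237 238]
 [237 238 235 221 229 233 228 162 185 232 238]
 [236 237 228 230 235 233 203 137 152 217 238]
 [236 236 221 205 210 190 147 136 145 209 237]
 [235 236 222 172 157 150 143 139 157 217 236]
 [235 235 230 202 163 155 149 153 191 228 236]
 [235 235 234 229 211 190 191 208 222 235 235]
 [234 235 234 233 232 229 229 232 232 236 235]]
```

```bash
python3 -m crank '[[5,0.19,0.41,0,0,0,0],[5,0.19,0.41,0,0,0,0],[5,0.18,0.4,0,0,0,0],[5,0,0,0.4,0,0,0],[5,0,0,0.4,0,0,0],[5,0,0,0.4,0,0,0],[5,0,0,0,0,0,0],[5,0,0,0,0,0,0]]'
python3 -m crank '[[5,0,0,0,0,0,0],[5,0,0,0,0,0,0],[5,0,0,0,0,0,0]]'
python3 - <<'E'
from h import *
st=observe();print(st["tool_pos"],yaw(st),st["force"])
im=get_image("wrist")
s=get_image("scene");d=get_image("side")
f=lambda i,x0,y0,x1,y1,w,h:cv2.resize(i[y0:y1,x0:x1],(w,h),interpolation=2)
cv2.imwrite("pics/c4.png",np.hstack([f(im,260,110,380,310,300,500),f(s,190,180,270,280,240,300) if 0 else f(s,190,180,260,300,250,500)[:500],f(d,325,100,395,220,250,500)])[:,:,::-1])
E
```

```text
clock: 8.52
tool_pos: [0.5769, -0.3123, 0.1221]
tool_rot: [-3.133, -0.183, 0.006]
force: [0.2, 0.2, -0.4]
grip_width: 0.217
clock: 8.77
tool_pos: [0.5793, -0.3139, 0.1257]
tool_rot: [3.136, 0.183, 0.002]
force: [-0.7, -0.0, -1.0]
grip_width: 0.215
[ 0.5793 -0.3139  0.1257] (np.float64(6.66705539747188), array([ 0.0013, -0.0007, -1.    ])) [-0.7155 -0.0183 -1.0445]
```

View pics/c4.png

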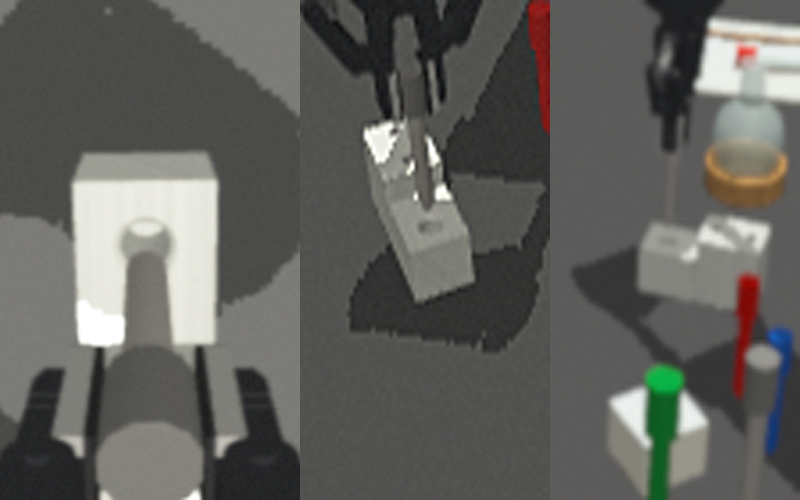

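Laterally the foot lines up with the well. I'll check the along-block offset numerically.

```bash
python3 - <<'E'
from h import *
st=observe();tz=st["tool_pos"][2]-.0725
print(tz)
print("wrist tip",atz("wrist",(318.4,211),tz,st),"well",atz("wrist",(318.4,206.4),.04,st))
print("scene tip",atz("scene",(225.6,229.6),tz),"well",atz("scene",(226.4,234.4),.04))
E
```

```text
0.05305876720740539
wrist tip [ 0.5821 -0.3124  0.0531] well [ 0.5812 -0.3124  0.04  ]
scene tip [ 0.5796 -0.3129  0.0531] well [ 0.5835 -0.3131  0.04  ]
```

```bash
python3 -m crank '[[5,0.03,0,0.25,0,0,0],[5,0,0,0.25,0,0,0],[5,0,0,0.2,0,0,0],[5,0,0,0.2,0,0,0],[5,0,0,0.2,0,0,0],[5,0,0,0.2,0,0,0],[5,0,0,0.1,0,0,0],[5,0,0,0,0,0,0]]'
python3 -m crank '[[5,0,0,0,0,0,0],[5,0,0,0,0,0,0]]'
```

```text
clock: 9.58
tool_pos: [0.5789, -0.3133, 0.0813]
tool_rot: [-3.135, -0.182, 0.003]
force: [0.1, -0.1, -0.6]
grip_width: 0.215
clock: 9.75
tool_pos: [0.58, -0.3139, 0.0831]
tool_rot: [3.136, 0.182, 0.001]
force: [-0.5, 0.1, 0.0]
grip_width: 0.216
```

```bash
python3 -m crank '[[5,0,0,0.08,0,0,0],[5,0,0,0.08,0,0,0],[5,0,0,0.05,0,0,0],[5,0,0,0,0,0,0],[5,0,0,0,0,0,0]]'
```

```text
clock: 10.17
tool_pos: [0.5797, -0.3138, 0.0765]
tool_rot: [3.136, 0.182, 0.0]
force: [-0.1, 0.4, -0.0]
grip_width: 0.216
```

```bash
python3 -m crank '[[5,0,0,0.03,0,0,0],[5,0,0,0.03,0,0,0],[5,0,0,0,0,0,0],[5,0,0,0,0,0,0]]'
python3 -m crank '[[60,0,0,0,0,0,0],[60,0,0,0,0,0,0],[60,0,0,0,0,0,0],[60,0,0,0,0,0,0],[60,0,0,0,0,0,0]]'
python3 -m crank '[[60,0,0,-0.6,0,0,0],[60,0,0,-0.8,0,0,0],[60,0,0,-0.8,0,0,0],[60,0,0,-0.8,0,0,0],[60,0,0,0,0,0,0],[60,0,0,0,0,0,0],[60,0,0,0,0,0,0]]'
python3 - <<'E'
from h import *
st=observe();print(st["tool_pos"],yaw(st),st["force"])
im=save("wrist","w5.png")
for k,z in dict(well=.04,block_mid=.03,probe_mid=.0565).items():
    for r in place_of("wrist",k)[:1]: print(k,np.round(r["location"]),round(r["confidence"],2),atz("wrist",r["location"],z,st))
s=get_image("scene");d=get_image("side")
f=lambda i,x0,y0,x1,y1,w,h:cv2.resize(i[y0:y1,x0:x1],(w,h),interpolation=2)
cv2.imwrite("pics/c5.png",np.hstack([f(im,220,100,420,300,500,500),f(s,190,180,250,280,300,500)])[:,:,::-1])
E
```

```text
clock: 10.5
tool_pos: [0.5802, -0.3139, 0.0763]
tool_rot: [3.136, 0.182, 0.002]
force: [-2.2, 1.6, 6.5]
grip_width: 0.216
clock: 10.92
tool_pos: [0.5794, -0.3137, 0.0743]
tool_rot: [-3.136, -0.182, 0.001]
force: [-0.3, 0.9, 0.8]
grip_width: 0.701
clock: 11.5
tool_pos: [0.5792, -0.3135, 0.164]
tool_rot: [-3.136, -0.182, 0.001]
force: [-0.1, 0.0, -1.5]
grip_width: 0.703
[ 0.5792 -0.3135  0.164 ] (np.float64(6.657234324697098), array([-0.0008,  0.0004, -1.    ])) [-0.0676  0.0291 -1.5142]
well [319. 193.] 0.55 [ 0.5809 -0.3121  0.04  ]
block_mid [318. 228.] 0.81 [ 0.543  -0.3162  0.03  ]
probe_mid [319. 201.] 0.9 [ 0.5786 -0.3127  0.0565]
```

View pics/c5.png

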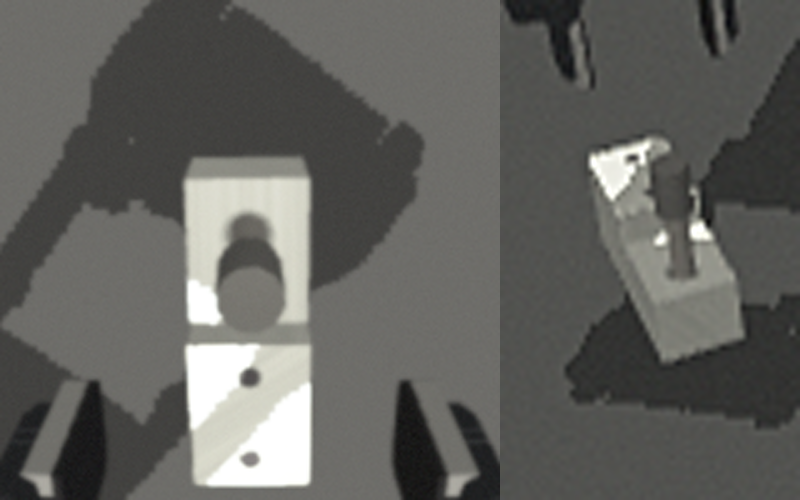

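The probe stands in the well with its head upright; the 6.5 N reading showed bottom contact. Now I grip the block's tall part about 66 mm behind the well.

```bash
python3 -m crank '[[70,-0.7,0,0,0,0,0],[70,-0.8,0,0,0,0,0],[70,-0.7,0,0,0,0,0],[70,0,0,0.6,0,0,0],[70,0,0,0.7,0,0,0],[70,0,0,0.7,0,0,0],[70,0,0,0.7,0,0,0],[70,0,0,0.7,0,0,0]]'
python3 -m crank '[[70,0,0,0.5,0,0,0],[70,0,0,0.5,0,0,0],[70,0,0,0,0,0,0],[70,0,0,0,0,0,0]]'
```

```text
clock: 12.47
tool_pos: [0.5138, -0.3213, 0.0615]
tool_rot: [-3.136, -0.182, 0.0]
force: [0.3, 0.2, 0.2]
grip_width: 0.818
clock: 12.8
tool_pos: [0.5131, -0.3207, 0.0314]
tool_rot: [-3.134, -0.182, 0.004]
force: [0.8, -0.3, 0.5]
grip_width: 0.821
```

```bash
python3 -m crank '[[30,0,0,0,0,0,0],[30,0,0,0,0,0,0],[30,0,0,0,0,0,0],[30,0,0,0,0,0,0],[30,0,0,0,0,0,0],[30,0,0,0,0,0,0]]'
python3 - <<'E'
from h import *
st=observe();print(st["tool_pos"],yaw(st),st["force"],st["grip_width"]*85.4)
get_image("wrist")
for k,z in dict(block_mid=.03,probe_mid=.0565).items():
    for r in place_of("wrist",k)[:1]: print(k,np.round(r["location"]),round(r["confidence"],2),atz("wrist",r["location"],z,st))
E
```

```text
clock: 13.3
tool_pos: [0.5153, -0.3221, 0.0344]
tool_rot: [3.135, 0.182, 0.004]
force: [0.2, 0.4, 6.5]
grip_width: 0.502
[ 0.5153 -0.3221  0.0344] (np.float64(6.661958363353719), array([ 0.0024, -0.0016, -1.    ])) [0.2082 0.4481 6.5386] 42.839336740398885
block_mid [317. 206.] 0.65 [ 0.5452 -0.3169  0.03  ]
probe_mid [  8. 343.] 0.84 [ 0.376  -0.0288  0.0565]
```

```bash
python3 -m crank '[[30,0,0,-0.3,0,0,0],[30,0,0,-0.5,0,0,0],[30,0,0,-0.5,0,0,0],[30,0,0,-0.5,0,0,0],[30,0,0,-0.3,0,0,0],[30,0,0,0,0,0,0]]'
python3 -m crank '[[30,0.25,-0.31,0,0,0,0],[30,0.5,-0.61,0,0,0,0],[30,0.5,-0.61,0,0,0,0],[30,0.5,-0.61,0,0,0,0],[30,0.5,-0.61,0,0,0,0],[30,0.5,-0.61,0,0,0,0],[30,0.25,-0.31,0,0,0,0],[30,0,0,0,0,0,0]]'
python3 -m crank '[[30,0.07,-0.6,0,0,0,0],[30,0.09,-0.8,0,0,0,0],[30,0.09,-0.8,0,0,0,0],[30,0.09,-0.8,0,0,0,0],[30,0.09,-0.8,0,0,0,0],[30,0.09,-0.8,0,0,0,0],[30,0.09,-0.8,0,0,0,0],[30,0.07,-0.5,0,0,0,0]]'
python3 -m crank '[[30,0,0,0,0,0,0],[30,0,0,0,0,0,0],[30,0,0,0,0,0,0]]'
python3 - <<'E'
from h import *
st=observe();print(st["tool_pos"],yaw(st),st["force"],st["grip_width"])
im=save("wrist","w6.png")
for k,z in dict(corner=0,block_mid=.09).items():
    for r in place_of("wrist",k)[:2]: print(k,np.round(r["location"]),round(r["confidence"],2),atz("wrist",r["location"],z,st))
P,r=cloud("wrist","fence_long",.024,st);print(r["location"],r["confidence"],cv2.minAreaRect(P))
P,r=cloud("wrist","fence_short",.024,st);print(r["location"],r["confidence"],cv2.minAreaRect(P))
E
```

```text
clock: 13.95
tool_pos: [0.5148, -0.3219, 0.0974]
tool_rot: [3.135, 0.182, 0.003]
force: [0.2, -0.8, -6.2]
grip_width: 0.499
clock: 14.62
tool_pos: [0.5911, -0.1984, 0.0941]
tool_rot: [-3.134, -0.187, 0.003]
force: [-0.5, 0.6, -6.1]
grip_width: 0.502
clock: 15.28
tool_pos: [0.589, -0.0218, 0.0945]
tool_rot: [-3.135, -0.183, 0.004]
force: [-0.8, -0.0, -6.7]
grip_width: 0.5
clock: 15.53
tool_pos: [0.5898, -0.0242, 0.095]
tool_rot: [3.136, 0.182, -0.002]
force: [-0.8, 0.3, -6.8]
grip_width: 0.503
[ 0.5898 -0.0242  0.095 ] (np.float64(6.658850476760205), array([-0.0013, -0.0006, -1.    ])) [-0.8233  0.2832 -6.8002] 0.5033331173020987
corner [ 59. 103.] 0.9 [0.6643 0.2404 0.    ]
[60.1, 164.8] 0.77 ((0.602742075920105, 0.2219407707452774), (0.1192215234041214, 0.037952642887830734), 4.011372089385986)
[76.6, 95.8] 0.82 ((0.6703933477401733, 0.19487489759922028), (0.01348541583865881, 0.077581487596035), 3.491563558578491)
```

View pics/w6.png

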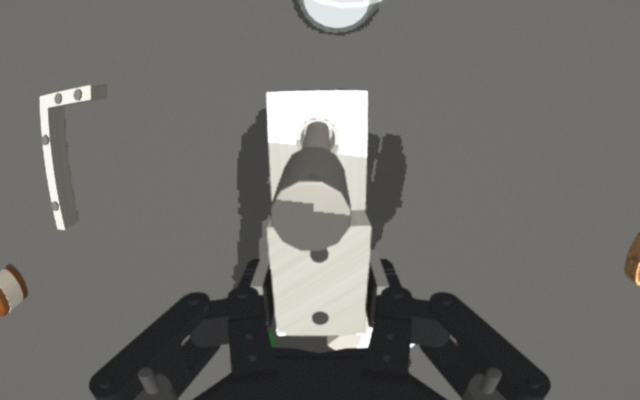

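```bash
python3 -m crank '[[30,-0.05,-0.5,0,0,0,0.2],[30,-0.06,-0.75,0,0,0,0.2],[30,-0.06,-0.75,0,0,0,0.2],[30,-0.06,-0.75,0,0,0,0],[30,-0.06,-0.75,0,0,0,0],[30,-0.06,-0.7,0,0,0,0],[30,-0.05,-0.5,0,0,0,0],[30,0,0,0,0,0,0]]'
python3 -m crank '[[30,0,0,0,0,0,0],[30,0,0,0,0,0,0]]'
python3 - <<'E'
from h import *
st=observe();print(st["tool_pos"],yaw(st),st["force"],st["grip_width"])
im=save("wrist","w7.png")
for k,z in dict(corner=0,block_mid=.09).items():
    for r in place_of("wrist",k)[:1]: print(k,np.round(r["location"]),round(r["confidence"],2),atz("wrist",r["location"],z,st))
P,r=cloud("wrist","fence_long",.024,st);print(r["location"],r["confidence"],cv2.minAreaRect(P))
P,r=cloud("wrist","fence_short",.024,st);print(r["location"],r["confidence"],cv2.minAreaRect(P))
E
```

```text
clock: 16.45
tool_pos: [0.5671, 0.1185, 0.0958]
tool_rot: [-3.138, -0.103, 0.0]
force: [0.0, 1.2, -6.1]
grip_width: 0.5
clock: 16.62
tool_pos: [0.5678, 0.1155, 0.0957]
tool_rot: [3.139, 0.1, 0.0]
force: [-0.1, -0.3, -6.2]
grip_width: 0.503
[0.5678 0.1155 0.0957] (np.float64(3.6515208973445135), array([ 0.0002, -0.0005, -1.    ])) [-0.0963 -0.2704 -6.2465] 0.5031597869449191
corner [176.  85.] 0.59 [0.6616 0.2367 0.    ]
[172.4, 156.7] 0.76 ((0.602385401725769, 0.22979576885700226), (0.11906155198812485, 0.023877205327153206), 4.99202299118042)
[61.6, 324.2] 0.33 ((0.38543248176574707, 0.449412077665329), (0.06485529243946075, 0.23054590821266174), 40.68174362182617)
```

View pics/w7.png

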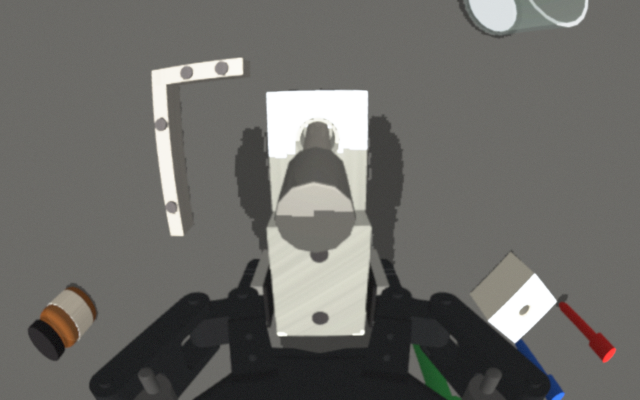

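```bash
python3 - <<'E'
from h import *
st=observe()
g=cv2.cvtColor(cv2.imread("pics/w7.png"),6)
m=(g>150).astype(np.uint8);n,l=cv2.connectedComponents(m);k=l[150,167];print(k,(l==k).sum())
m=l==k
# inner edge of long fence: rightmost px per row; outer: leftmost; short: bottom/top per column
def fit(px,z=.024):
    P=np.array([atz("wrist",p,z,st)[:2] for p in px]);f=cv2.fitLine(P.astype(np.float32),cv2.DIST_HUBER,0,.001,.001).ravel()
    d=f[:2]*np.sign(f[0] if abs(f[0])>abs(f[1]) else f[1]);return d,f[2:],np.degrees(np.arctan2(d[1],d[0]))
rows=range(105,228);cols=range(190,238)
LI=fit([(np.where(m[r])[0].max()+.5,r) for r in rows]);LO=fit([(np.where(m[r,:200])[0].min()-.5,r) for r in rows])
SI=fit([(c,np.where(m[:,c])[0].max()+.5) for c in cols]);SO=fit([(c,np.where(m[:,c])[0].min()-.5) for c in cols])
for n,x in zip(["LI","LO","SI","SO"],[LI,LO,SI,SO]):print(n,x)
A=np.c_[LI[0],-SI[0]];s=np.linalg.solve(A,SI[1]-LI[1]);c=LI[1]+s[0]*LI[0];print("corner",c)
nrm=np.array([-LI[0][1],LI[0][0]]);print("thick",(LO[1]-LI[1])@nrm)
# block in hand: left/right/front edges of tall part top at z=.095-.0344+.06
zt=st["tool_pos"][2]-.0344
b=(g>140)
for z,p in [(zt+.06,[(268,214),(370,214),(270,335),(366,335)]),(zt+.04,[(266,91),(367,90)]),(zt+.04,[(266,140),(367,140)])]:
    print(z,[atz("wrist",q,z,st)[:2] for q in p])
E
```

```text
5 1460Traceback (most recent call last):
  File "<stdin>", line 11, in <module>
    return umr_maximum(a, axis, None, out, keepdims, initial, where)
ValueError: zero-size array to reduction operation maximum which has no identity
```

```bash
python3 - <<'E'
from h import *
st=observe()
g=cv2.cvtColor(cv2.imread("pics/w7.png"),6)
m=np.zeros_like(g,bool);m[50:240,140:250]=(g>150)[50:240,140:250]
m=cv2.morphologyEx(m.astype(np.uint8),cv2.MORPH_CLOSE,np.ones((13,13)))>0
def fit(px,z=.024):
    P=np.array([atz("wrist",p,z,st)[:2] for p in px]);f=cv2.fitLine(P.astype(np.float32),cv2.DIST_HUBER,0,.001,.001).ravel()
    d=f[:2]*np.sign(f[0] if abs(f[0])>abs(f[1]) else f[1]);return d,f[2:],np.degrees(np.arctan2(d[1],d[0]))
rows=[r for r in range(105,228) if m[r].any()];cols=[c for c in range(190,238) if m[:,c].any()]
LI=fit([(np.where(m[r])[0].max()+.5,r) for r in rows]);LO=fit([(np.where(m[r,:200])[0].min()-.5,r) for r in rows])
SI=fit([(c,np.where(m[:,c])[0].max()+.5) for c in cols]);SO=fit([(c,np.where(m[:,c])[0].min()-.5) for c in cols])
for n,x in zip(["LI","LO","SI","SO"],[LI,LO,SI,SO]):print(n,x)
A=np.c_[LI[0],-SI[0]];s=np.linalg.solve(A,SI[1]-LI[1]);c=LI[1]+s[0]*LI[0];print("corner",c)
nrm=np.array([-LI[0][1],LI[0][0]]);print("thick",(LO[1]-LI[1])@nrm)
zt=st["tool_pos"][2]-.0344
for z,p in [(zt+.06,[(268,214),(370,214),(270,335),(366,335)]),(zt+.04,[(266,91),(367,90)]),(zt+.04,[(266,140),(367,140)])]:
    print(z,[atz("wrist",q,z,st)[:2] for q in p])
E
```

```text
LI (array([0.9966, 0.0828], dtype=float32), array([0.5991, 0.2285], dtype=float32), np.float32(4.750956))
LO (array([0.9967, 0.0812], dtype=float32), array([0.5988, 0.2416], dtype=float32), np.float32(4.6561966))
SI (array([-0.0823,  0.9966], dtype=float32), array([0.6643, 0.196 ], dtype=float32), np.float32(94.71803))
SO (array([-0.0772,  0.997 ], dtype=float32), array([0.6772, 0.1967], dtype=float32), np.float32(94.426605))
corner [0.6612 0.2337]
thick 0.01310538
0.12129112343676098 [array([0.6033, 0.1389]), array([0.6058, 0.098 ]), array([0.5387, 0.1388]), array([0.5417, 0.0912])]
0.10129112343676097 [array([0.6521, 0.1443]), array([0.6551, 0.1008])]
0.10129112343676097 [array([0.6304, 0.1435]), array([0.6331, 0.099 ])]
```

```bash
python3 -m crank '[[30,0.02,-0.4,0,0,0,-0.1],[30,0.02,-0.7,0,0,0,-0.1],[30,0.02,-0.7,0,0,0,0],[30,0,-0.6,0,0,0,0],[30,0,0,0.4,0,0,0],[30,0,0,0.5,0,0,0],[30,0,0,0.5,0,0,0],[30,0,0,0.4,0,0,0]]'
python3 -m crank '[[30,0,0,0.1,0,0,0],[30,0,0,0,0,0,0],[30,0,0,0,0,0,0]]'
```

```text
clock: 17.53
tool_pos: [0.5633, 0.1882, 0.0403]
tool_rot: [3.139, 0.128, -0.002]
force: [-0.1, -0.3, -6.4]
grip_width: 0.506
clock: 17.78
tool_pos: [0.5641, 0.188, 0.0387]
tool_rot: [-3.139, -0.127, -0.0]
force: [0.6, -1.1, -6.0]
grip_width: 0.502
```

```bash
python3 -m crank '[[30,0,0,0.08,0,0,0],[30,0,0,0.06,0,0,0],[30,0,0,0,0,0,0],[30,0,0,0,0,0,0],[30,0,0,0,0,0,0]]'
python3 -m crank '[[30,0,0,0.05,0,0,0],[30,0,0,0,0,0,0],[30,0,0,0,0,0,0]]'
```

```text
clock: 18.2
tool_pos: [0.5641, 0.1881, 0.0348]
tool_rot: [-3.139, -0.128, -0.001]
force: [-0.6, -0.2, -6.5]
grip_width: 0.501
clock: 18.45
tool_pos: [0.5644, 0.1883, 0.0344]
tool_rot: [-3.139, -0.128, -0.002]
force: [-4.3, -0.1, 5.6]
grip_width: 0.502
```

```bash
python3 -m crank '[[30,0,-0.1,0,0,0,0],[30,0,-0.1,0,0,0,0],[30,0,-0.1,0,0,0,0],[30,0,-0.06,0,0,0,0],[30,0,0,0,0,0,0]]'
python3 -m crank '[[30,0.1,0,0,0,0,0],[30,0.1,0,0,0,0,0],[30,0.1,0,0,0,0,0],[30,0.06,0,0,0,0,0],[30,0,0,0,0,0,0]]'
python3 -m crank '[[30,0,-0.04,0,0,0,0],[30,0,-0.04,0,0,0,0],[30,0,0,0,0,0,0]]'
```

```text
clock: 18.87
tool_pos: [0.5649, 0.1993, 0.0345]
tool_rot: [-3.139, -0.128, -0.006]
force: [1.0, -2.6, 6.6]
grip_width: 0.501
clock: 19.28
tool_pos: [0.574, 0.2007, 0.0344]
tool_rot: [-3.138, -0.127, -0.0]
force: [-6.0, -0.3, 9.2]
grip_width: 0.506
clock: 19.53
tool_pos: [0.5745, 0.2022, 0.0344]
tool_rot: [3.139, 0.128, 0.003]
force: [-2.2, -3.9, 8.2]
grip_width: 0.503
```

```bash
for i in 1 2; do python3 -m crank '[[30,0,-0.05,0,0,0,0],[30,0,0,0,0,0,0],[30,0,0,0,0,0,0]]'; python3 -m crank '[[30,0.05,0,0,0,0,0],[30,0,0,0,0,0,0],[30,0,0,0,0,0,0]]'; done
```

```text
clock: 19.78
tool_pos: [0.5748, 0.2037, 0.0344]
tool_rot: [3.139, 0.128, 0.004]
force: [-1.8, -4.5, 6.8]
grip_width: 0.508
clock: 20.03
tool_pos: [0.5751, 0.2039, 0.0344]
tool_rot: [3.139, 0.128, 0.0]
force: [-4.8, -4.1, 9.9]
grip_width: 0.508
clock: 20.28
tool_pos: [0.5754, 0.2047, 0.0344]
tool_rot: [3.138, 0.127, 0.001]
force: [-3.0, -6.2, 9.9]
grip_width: 0.504
clock: 20.53
tool_pos: [0.5754, 0.2047, 0.0344]
tool_rot: [3.138, 0.127, -0.004]
force: [-8.9, -5.7, 14.3]
grip_width: 0.504
```

```bash
python3 -m crank '[[30,0,-0.06,0,0,0,0],[30,0,0,0,0,0,0],[30,0,0,0,0,0,0]]'; python3 -m crank '[[30,0.06,0,0,0,0,0],[30,0,0,0,0,0,0],[30,0,0,0,0,0,0]]'
python3 - <<'E'
from h import *
st=observe();print(st["tool_pos"],yaw(st),st["force"],st["wrist_torque"])
im=get_image("wrist");s=get_image("scene")
f=lambda i,x0,y0,x1,y1,w,h:cv2.resize(i[y0:y1,x0:x1],(w,h),interpolation=2)
cv2.imwrite("pics/c8.png",np.hstack([f(im,210,60,410,260,500,500),f(s,380,160,440,240,300,400) if 0 else f(s,380,150,440,250,300,500)])[:,:,::-1])
E
```

```text
clock: 20.78
tool_pos: [0.5754, 0.2049, 0.0344]
tool_rot: [3.136, 0.126, -0.004]
force: [-7.4, -12.2, 14.6]
grip_width: 0.502
clock: 21.03
tool_pos: [0.5757, 0.205, 0.0345]
tool_rot: [3.135, 0.126, -0.009]
force: [-12.7, -13.0, 18.1]
grip_width: 0.501
[0.5757 0.205  0.0345] (np.float64(4.593405656779246), array([-0.0055, -0.0038, -1.    ])) [-12.7234 -13.0183  18.0987] [-1.9111  1.6323 -0.5463]
```

View pics/c8.png

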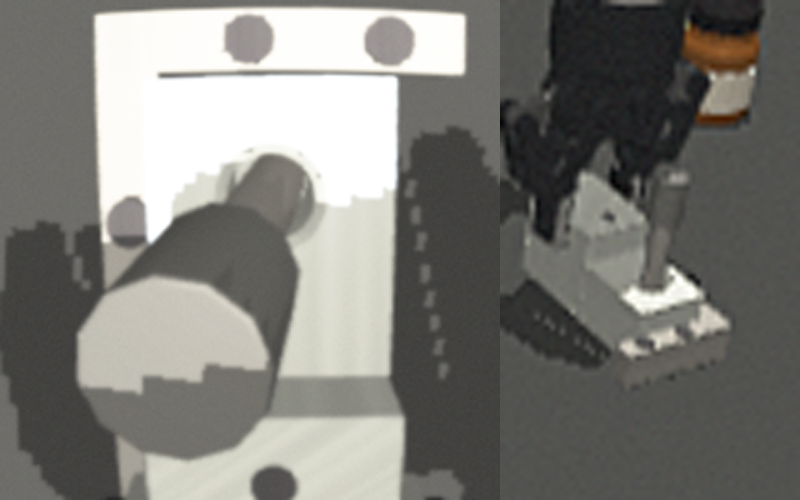

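The block sits in the corner, probe in the well, leaning slightly within its play. A hairline remains visible at the short fence, so I ease the down-force and push further to tell contact from friction.

```bash
python3 -m crank '[[30,0,0,-0.04,0,0,0],[30,0,0,0,0,0,0],[30,0,0,0,0,0,0]]'; python3 -m crank '[[30,0.06,0,0,0,0,0],[30,0,0,0,0,0,0],[30,0,0,0,0,0,0]]';python3 -m crank '[[30,0.06,0,0,0,0,0],[30,0,0,0,0,0,0],[30,0,0,0,0,0,0]]';
```

```text
clock: 21.38
tool_pos: [0.5757, 0.205, 0.0345]
tool_rot: [3.136, 0.126, -0.008]
force: [-9.6, -9.9, 11.4]
grip_width: 0.503
clock: 21.63
tool_pos: [0.5772, 0.2051, 0.0345]
tool_rot: [3.135, 0.126, -0.01]
force: [-10.7, -11.9, 12.2]
grip_width: 0.504
clock: 21.88
tool_pos: [0.5776, 0.2052, 0.0345]
tool_rot: [3.135, 0.125, -0.014]
force: [-13.8, -11.6, 15.7]
grip_width: 0.504
```

```bash
python3 -m crank '[[30,0,0,-0.04,0,0,0],[30,0,0,0,0,0,0],[30,0,0,0,0,0,0]]'; python3 -m crank '[[30,0.08,0,0,0,0,0],[30,0,0,0,0,0,0],[30,0,0,0,0,0,0]]';python3 -m crank '[[30,0,-0.06,0,0,0,0],[30,0,0,0,0,0,0],[30,0,0,0,0,0,0]]';python3 -m crank '[[30,0.06,0,0,0,0,0],[30,0,0,0,0,0,0],[30,0,0,0,0,0,0]]'
```

```text
clock: 22.13
tool_pos: [0.5776, 0.2052, 0.0345]
tool_rot: [3.135, 0.125, -0.014]
force: [-12.0, -10.2, 9.1]
grip_width: 0.502
clock: 22.38
tool_pos: [0.5779, 0.2058, 0.0345]
tool_rot: [3.135, 0.127, -0.02]
force: [-17.0, -9.6, 13.1]
grip_width: 0.506
clock: 22.63
tool_pos: [0.5779, 0.2059, 0.0345]
tool_rot: [3.133, 0.128, -0.02]
force: [-18.2, -14.2, 13.9]
grip_width: 0.503
clock: 22.88
tool_pos: [0.5779, 0.2059, 0.0344]
tool_rot: [3.132, 0.129, -0.026]
force: [-21.7, -14.4, 18.3]
grip_width: 0.504
```

```bash
python3 - <<'E'
from h import *
st=observe();M=R.from_rotvec(st["tool_rot"]).as_matrix();print(M,yaw(st)[0],st["wrist_torque"],st["force"])
E
```

```text
[[ 0.9965  0.0822 -0.0166]
 [ 0.0821 -0.9966 -0.0076]
 [-0.0172  0.0062 -0.9998]] 4.711520576817657 [-1.9866  2.9752  0.0323] [-21.6727 -14.4293  18.2723]
```

```bash
python3 -m crank '[[30,0,0,0,0.04,0.1,0],[30,0,0,0,0.04,0.1,0],[30,0,0,0,0,0,0],[30,0,0,0,0,0,0]]'; python3 - <<'E'
from h import *
st=observe();M=R.from_rotvec(st["tool_rot"]).as_matrix();print(st["tool_pos"],M[2],yaw(st)[0],st["wrist_torque"],st["force"])
E
```

```text
clock: 23.22
tool_pos: [0.5782, 0.2058, 0.0343]
tool_rot: [-3.138, -0.128, -0.001]
force: [-18.2, -12.3, 17.9]
grip_width: 0.505
[0.5782 0.2058 0.0343] [ 0.001  -0.0008 -1.    ] 4.673113433737225 [-2.5787  3.3202 -0.2468] [-18.1654 -12.3141  17.9052]
```

```bash
python3 -m crank '[[30,0,-0.1,0,0.03,0,0],[30,0.06,0,-0.03,0,0.05,0],[30,0,-0.06,0,0.02,0,0],[30,0,0,0,0,0,0],[30,0,0,0,0,0,0],[30,0,0,0,0,0,0]]'; python3 - <<'E'
from h import *
st=observe();M=R.from_rotvec(st["tool_rot"]).as_matrix();print(st["tool_pos"],M[2],yaw(st)[0],st["wrist_torque"],st["force"])
im=get_image("wrist")
for k,z in dict(corner=0,block_mid=.03,well=.04).items():
    for r in place_of("wrist",k)[:1]: print(k,r["confidence"],atz("wrist",r["location"],z,st))
s=get_image("scene");d=get_image("side")
f=lambda i,x0,y0,x1,y1,w,h:cv2.resize(i[y0:y1,x0:x1],(w,h),interpolation=2)
cv2.imwrite("pics/c9.png",np.hstack([f(im,220,60,380,260,400,500),f(s,385,175,435,238,200,250).repeat(1,0) if 0 else f(s,385,170,435,240,200,500)[:, :] if 0 else np.vstack([f(s,385,175,445,235,250,250),f(d,230,210,300,280,250,250)])])[:,:,::-1])
for p in [("scene","beaker"),("scene","reagent"),("scene","flask")]:
    print(p,[atz(p[0],r["location"],0)[:2] for r in place_of(*p)[:1]])
E
```

```text
clock: 23.72
tool_pos: [0.5781, 0.206, 0.0343]
tool_rot: [3.137, 0.129, 0.001]
force: [-20.2, -29.2, 21.0]
grip_width: 0.502
[0.5781 0.206  0.0343] [ 0.0005  0.0018 -1.    ] 4.7205153840513745 [-4.8085  3.5529 -0.4545] [-20.2137 -29.1673  20.9845]
corner 0.68 [0.6604 0.2362 0.    ]
block_mid 0.79 [0.6083 0.2089 0.03  ]
well 0.82 [0.6417 0.2121 0.04  ]
('scene', 'beaker') [array([ 0.7427, -0.0135])]
('scene', 'reagent') [array([0.4111, 0.4064])]
('scene', 'flask') [array([ 0.5669, -0.506 ])]
```

View pics/c9.png

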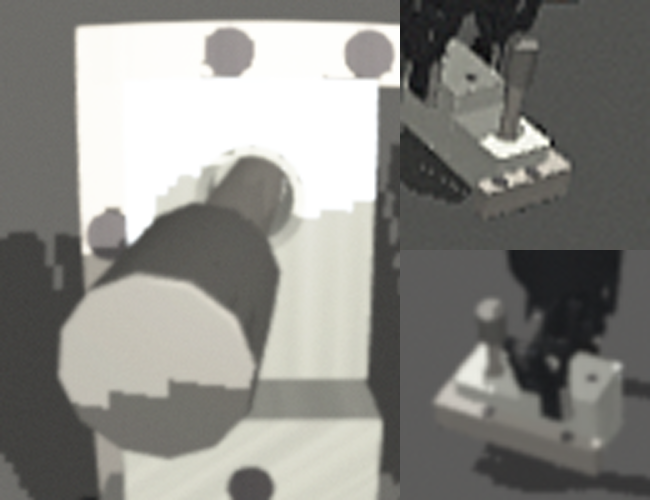

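```bash
python3 -c "
from bench import *
print(sign_off())"
```

```text
the job is handed in; nothing more can be done
None
```

I put the probe in the block's well and let go of it. I then carried the block to the corner, and it was still gripped and pressed against both fences when I handed in at about 24 s. The hand-in gave no verdict.

**Last checks that looked good:**
- **Pressing:** the tool was pushing about 20 N in +x and 29 N in +y, plus about 21 N down.
- **Fit:** the tool is level to about 0.1° and its 4.7° heading matches the fences. The hairline gap at the short fence has closed. The block's middle measured about 54 mm and 23 mm from the two faces, against 57.5 and 22 mm, within the networks' error.
- **Probe:** it stands in the well at full depth. Pushing down on it gave 6.5 N at the expected height. Its head leans a few degrees, which I put down to play in the 16 mm hole.
- **Jar and flask:** they measured where they did at the start, to within about 1 cm.

**Problems along the way and what is less certain:**
- **Friction:** a first push of about 13 N was only bench friction with about 2 mm still to go in x. I eased the downward force and closed the gap.
- **Tilt:** a 1° nose-down tilt then appeared while pressing, and I turned it out.
- **Beaker:** it read about 8 mm from its first measurement. I never touched it, so I take this as network error.

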